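# Stamp the lid and close the candle gift box

## Robot

A 6-joint arm with a two-finger parallel gripper is mounted at the origin on the work surface. World frame = base frame: x ahead of the robot, y to its left, z up, the work surface at z = 0. Lengths are in m, angles in degrees, forces in N, time in s.
With the tool pointing down it reaches from about 0.325 to 0.775 m from the base axis. Payload 5.5 kg.
Tool frame: the origin (TCP) lies midway between the tips of the shut fingers; the grasp point (between the pads) lies 19 mm behind it; z points along the fingers, y is the line along which they close (so a half turn about z gives the same grasp; the last joint's range is limited). The gripper opens to 88 mm and grips with 3 to 60 N. Pads are 20 mm wide; open, the fingers measure 115 mm over their backs; the gripper's body (75 mm by 178 mm) begins 61 mm behind the grasp point.
Start: joints at [73.356, 5.22, 70.514, -0, 104.267, -3.249], TCP at [0.139, 0.584, 0.223] pointing down, gripper open.
Joint ranges: [-164.24, 164.24], [-49.07, 125.15], [9.68, 141.18], [-86.29, 266.29], [3.28, 154.24], [-151.56, 151.56]. Speed limits (degrees/s): [147.25, 147.25, 172.46, 180, 180, 180].

## Interface

Orientations are given as a 3x3 rotation matrix whose columns are the frame's x, y, z axes.
In Python, from workcell import ctrl gives the robot as it stands.
- The arm moves only by the tool drive_tool, never from a script. Its argument "steps" is a list of rows, each a list of 3 entries, a list of its own where there are three numbers: the finger opening in mm, from 0 to 87.8, then the shift along the tool's x, y, z in mm, then the turn, a rotation vector about the tool's x, y, z in degrees. In form: [[grip, [tx, ty, tz], [rx, ry, rz]], ...]. A call has 1 to 5 rows; each row is the pose to reach, as a shift and turn from the pose commanded when the call began, along the tool's axes at that moment; what a row does not reach only later rows make up. A row lasts 1/8 s, in which the tool goes at most 62.5 mm and 10.7 degrees, less where a joint would pass 70% of its speed; a pose out of reach is approached as far as the arm can. A call with a gripper value outside its range is refused whole. The fingers move at their own pace and stop on an object; "force" is the grip in N (left out, the last holds). Time passes only in rows, so rows that repeat a pose let the fingers close. It gives the time, the measured TCP pose, the force, the opening and the grip force at its end, in the units of the state.
- ctrl.get_obs(): the state, without advancing time (a new reading comes with each control period).
- ctrl.capture(name): name is "side" or "top"; returns a dict with "image" (420x560x3 uint8, red, green, blue), "z_map" (420x560 float32, m along the optical axis (not along the pixel's ray), 0 where there is no reading), "K" (3x3 intrinsics, pixels), "pose" (4x4, takes a point from camera to world coordinates). Camera axes: x right, y down, z forward; pixel columns grow to the right and rows downward; lengths in m; the calibration is good to about 2 mm. A picture is of the moment at which its call begins.
- ctrl.finish_job(): hands the job in; it is judged then, once.
Trained networks look in the newest picture that a camera, given by its name, has taken for a name from the list of things; names that differ only in an ending like _2 or _b are one class to them, and where a whole thing is asked for, a point or a joint stands for the part that bears it (a point fixed in the world has none). Each returns a list of dicts, best first, with "conf" (0 to 1); they miss things now and then, are a little off and sometimes report something else, mostly with a low value. They report only what shows in the picture. A call takes as long as a camera call. They do not tell look-alikes from the thing itself.
- ctrl.boxes_of(camera, query): "bbox" ([left, top, right, bottom] in pixels, round what is visible of it).
- ctrl.spot_point(camera, query): "position" ([row, column] in pixels: a listed point, or the origin of a listed thing).
The state is a dict: "clock": time; "joint_positions": joint angles; "joint_velocities": joint speeds; "tau": joint torques, N m; "position": TCP position; "orientation": TCP orientation; "force": force on the tool from outside, world axes, zero at the start; "wrist_torque": the same for the moment, N m; "gripper_width": finger opening in m; "gripper_force": force on a finger pad.
Only numpy, scipy, OpenCV 4.12 (cv2) and the standard library are available. Lean on these libraries where they do the work, as an engineer would, in place of code of your own. Each camera call takes 0.05 s, during which the arm holds its last target. There are 200 camera calls.

## Task

Print the maker's mark on the plywood lid where it lies: set the hand stamp squarely on the middle of the lid, push its handle right down to the stop for a moment, then stand the stamp back in its steel tray, printing nowhere else. Then edge the flat lid out over the far edge of the bench until about a third of it overhangs and you can pinch it by its two long sides, and lay it printed side up, square and centred, on the open box of candles. Leave the other candles and the carton standing where they are.

Things in the scene. Friction and masses are not known exactly. Their poses are not given: they have to be found in the camera images.
- stamp: Black pre-inked hand stamp, 0.18 kg, standing upright in its tray. Origin: centre of the underside of its skirt; z up, x along its long side. The skirt (foot) is 66 mm (x) by 40 mm (y) by 40 mm high, open below. Out of its top rises the sprung handle, a block 58 mm (x) by 34 mm (y) with flat upright sides and a grey top, 95 mm above the underside at rest; it can be gripped across either width above the skirt. The marking die hangs inside the skirt under the handle.
- stamp_handle (a joint): How far the handle is pushed down into the skirt, in m: 0 at rest (up), 0.014 fully home against its stop. It starts to move at about 4.5 N, needs about 11 N just before the stop, and springs back up when let go.
- stamp_grip (a point): Point on the handle's upright axis, 17 mm below its top, to grip it at; moves with the handle: 78 mm above the underside of the skirt at rest, 64 mm when pressed home.
- stamp_tray: Fixed shallow steel tray for the stamp, 112 (x) by 92 (y) mm, 10 mm high, walls and floor 3 mm thick. Origin: centre of its underside, on the bench; x along its long side.
- lid: Flat plain plywood lid, 160 mm (x) by 62 mm (y) by 4 mm thick, about 25 to 50 g, lying loose on the bench (a fingertip pressed lightly on its top with a few newtons can drag it along) with its x axis pointing roughly at the far edge. Origin: centre of its underside; x along its length, z up. The face that is up at the start is the one to print and must be up at the end. Symmetric: either end may lead.
- lid_mid (a point): Centre of the lid's upper face, where the mark goes.
- lid_end_a (a point): Middle of the lid's short edge at its +x end, 80 mm from the centre, level with its underside.
- lid_end_b (a point): Middle of the lid's short edge at its -x end, 80 mm from the centre, level with its underside.
- bench_edge (a point): A point on the bench's far straight edge (away from the robot), at the height of the bench top. The edge runs along world y through this point; beyond it (greater x) there is nothing under the lid. The bench top is 40 mm thick.
- gift_box: Open plywood box, loose, about 0.45 to 0.7 kg, with three white candles standing in it in a row below the rim. Outside 152 mm (x) by 54 mm (y) by 70 mm high, walls 4 mm. Origin: centre of its underside; x along its length, z up. The lid lies on the rim and projects 4 mm all round; box and lid fit either way round.
- tin_candle: Bystander: round aluminium candle tin near the stamp tray, 72 mm diameter, 75 mm high. Origin: centre of its underside. Leave alone.
- jar_candle: Bystander: round white ceramic candle jar with a wooden cap, 72 mm diameter, 95 mm high. Origin: centre of its underside. Leave alone.
- pillar_candle: Bystander: white pillar candle, 68 mm diameter, 155 mm high (165 mm with its wick). Origin: centre of its underside. Leave alone.
- carton: Bystander: white folding carton with a pale pink band, 62 by 62 by 100 mm high. Origin: centre of its underside. Leave alone.
Not all that is in view belongs to the job. Leave any black or turquoise look-alike of the gift_box alone. Of the things that look like the stamp, take the one that is nearest to the robot's base at the start.

How it is judged (in metres and radians):
On the way, in this order (a step that is already met when the one before it is completed fails the run):
1. the stamp stands squarely on the middle of the lid, on the bench, and its handle is pushed home to the stop (value of joint stamp_handle above 0.0125 m and distance between stamp and lid_mid below 0.012 m and angle between the x axis of stamp and the x axis of lid, either way round below 0.15 rad and angle between stamp's own z axis and vertical below 0.08 rad and height (world z) of lid below 0.006 m), for 0.2 s.
2. the stamp stands upright in its tray again, let go, its handle up (horizontal distance between stamp and stamp_tray below 0.03 m and height (world z) of stamp below 0.007 m and angle between stamp's own z axis and vertical below 0.06 rad and value of joint stamp_handle below 0.003 m and contact force between the fingers and stamp below 0.1 N), for 0.2 s.
3. the lid, flat on the bench, overhangs the far edge by 35 mm or more (height (world z) of lid between -0.004 and 0.006 m and angle between lid's own z axis and vertical below 0.06 rad and world x of any of lid_end_a, lid_end_b above 0.695 m), for 0.2 s.
At the end, for the whole second after the job is handed in: The lid rests flat on the rim of the upright gift box, printed side up, its centre within 10 mm lengthwise and 8 mm crosswise of the box's and square to it within 0.12 rad, at rest; the stamp stands upright in its tray within 30 mm of the tray's centre with its handle up (x of lid in the frame of gift_box between -0.01 and 0.01 m and y of lid in the frame of gift_box between -0.008 and 0.008 m and z of lid in the frame of gift_box between 0.067 and 0.073 m and angle between the x axis of lid and the x axis of gift_box, either way round below 0.12 rad and angle between each of lid, gift_box's own z axis and vertical below 0.05 rad and height (world z) of gift_box below 0.004 m and linear speed of lid below 0.02 m/s and horizontal distance between stamp and stamp_tray below 0.03 m and height (world z) of stamp below 0.007 m and angle between stamp's own z axis and vertical below 0.06 rad and value of joint stamp_handle below 0.003 m); the robot touches nothing.
It fails at once if the stamp is pressed (handle more than half down) anywhere but on the middle of the lid (value of joint stamp_handle above 0.007 m and distance between stamp and lid_mid above 0.02 m).
It fails at once if a bystander (tin, jar, pillar candle, carton) is shoved more than 20 mm or tipped (distance of any of tin_candle, jar_candle, pillar_candle, carton from where it was at the start of the episode above 0.02 m or angle between any of tin_candle, jar_candle, pillar_candle, carton's own z axis and vertical above 0.3 rad).
It fails at once if the lid falls off the bench (height (world z) of lid below -0.03 m).
It also fails if it takes over 72 s, if anything falls off the work surface, if the arm or the gripper's body presses on something with over 40 N, if the wrist force passes 120 N, or if a joint passes its speed limit or range.

## Working session

There is one attempt and no reset: what is moved stays moved. The work goes in short steps, Python scripts to look and compute and a tool call to move; the robot and the scene stay as the last step left them, time stands still between calls to the robot, and variables do not carry over. Pictures are saved under pics/ and viewed, at most 10 in all, crops included, and the job is handed in when it is done.

Besides the shell and the picture viewer there is one more tool, called after "Emit:" as name([rows], argument=value, ...), one row to a line, values as JSON. drive_tool: Moves the arm, as the interface text tells. Its arguments: {"type":"object","properties":{"steps":{"type":"array"},"force":{"type":"number"}},"required":["steps"]}

```bash
mkdir -p pics; cat > h.py <<'E'
import numpy as np, cv2
from workcell import ctrl
def cap(n,save=None):
    c=ctrl.capture(n)
    if save: cv2.imwrite('pics/'+save,c['image'][:,:,::-1])
    return c
def cloud(c):
    z=c['z_map'];h,w=z.shape;K=c['K']
    u,v=np.meshgrid(np.arange(w),np.arange(h))
    P=np.stack([(u-K[0,2])/K[0,0]*z,(v-K[1,2])/K[1,1]*z,z,np.ones_like(z)],-1)
    W=(P@c['pose'].T)[...,:3]; W[z==0]=np.nan
    return W
E
python3 - <<'E'
from h import *
t=cap('top');s=cap('side')
cv2.imwrite('pics/a.png',np.vstack([t['image'],s['image']])[:,:,::-1][:, :] if 0 else cv2.resize(np.hstack([t['image'],s['image']])[:,:,::-1],(1120,420))[:, :560])
cv2.imwrite('pics/b.png',s['image'][:,:,::-1])
W=cloud(t);np.set_printoptions(precision=3,suppress=True)
cv2.imwrite('pics/a.png',t['image'][:,:,::-1])
for n,c in(('top',t),('side',s)):
  Wc=cloud(c)
  for q in ['stamp','stamp_tray','lid','lid_mid','lid_end_a','lid_end_b','gift_box','tin_candle','jar_candle','pillar_candle','carton','bench_edge']:
    for d in ctrl.spot_point(n,q)[:4]:
        r,k=np.array(d['position']).astype(int); r=min(max(r,0),419);k=min(max(k,0),559)
        print(n,q,round(d['conf'],2),r,k,Wc[r,k])
print(t['pose'],s['pose'])
E
```

```text
top stamp 0.88 198 403 [ 0.475 -0.293  0.092]
top stamp 0.66 183 446 [ 0.529 -0.43   0.033]
top stamp_tray 0.72 199 406 [ 0.472 -0.299  0.098]
top lid 0.78 180 284 [0.531 0.035 0.011]
top lid_mid 0.89 183 284 [0.524 0.035 0.001]
top lid_end_a 0.93 211 276 [ 0.441  0.056 -0.002]
top lid_end_a 0.7 156 294 [0.605 0.007 0.001]
top lid_end_b 0.93 211 276 [ 0.441  0.056 -0.002]
top lid_end_b 0.7 156 294 [0.605 0.007 0.001]
top gift_box 0.65 186 177 [0.499 0.334 0.063]
top gift_box 0.65 263 173 [0.285 0.336 0.061]
top gift_box 0.57 195 119 [0.469 0.491 0.074]
top tin_candle 0.56 163 404 [ 0.575 -0.299  0.078]
top jar_candle 0.82 149 236 [0.602 0.169 0.091]
top jar_candle 0.53 201 406 [ 0.467 -0.3    0.094]
top jar_candle 0.43 184 177 [0.505 0.335 0.061]
top pillar_candle 0.78 228 353 [ 0.385 -0.147  0.159]
top pillar_candle 0.56 216 234 [0.415 0.168 0.099]
top carton 0.84 219 233 [0.406 0.17  0.105]
top bench_edge 0.67 139 295 [ 0.657  0.005 -0.003]
side stamp 0.68 155 351 [ 0.527 -0.433  0.008]
side lid 0.36 221 277 [0.07  0.579 0.586]
side lid_mid 0.39 215 274 [0.073 0.582 0.599]
side lid_end_a 0.52 228 289 [0.064 0.554 0.557]
side lid_end_b 0.52 228 289 [0.064 0.554 0.557]
side gift_box 0.91 316 186 [0.417 0.543 0.056]
side gift_box 0.9 272 213 [0.491 0.371 0.033]
side gift_box 0.87 304 269 [0.109 0.562 0.341]
side tin_candle 0.89 162 324 [ 0.559 -0.292  0.038]
side jar_candle 0.5 228 227 [0.133 0.63  0.573]
side jar_candle 0.34 251 277 [0.394 0.193 0.04 ]
side carton 0.87 254 277 [0.391 0.197 0.032]
[[ 0.021 -0.993  0.112  0.298]
 [-1.    -0.021 -0.002  0.029]
 [ 0.004 -0.112 -0.994  1.452]
 [ 0.     0.     0.     1.   ]] [[-0.786 -0.38   0.488 -0.341]
 [-0.619  0.494 -0.611  1.071]
 [-0.009 -0.782 -0.623  1.129]
 [ 0.     0.     0.     1.   ]]
```

View pics/a.png

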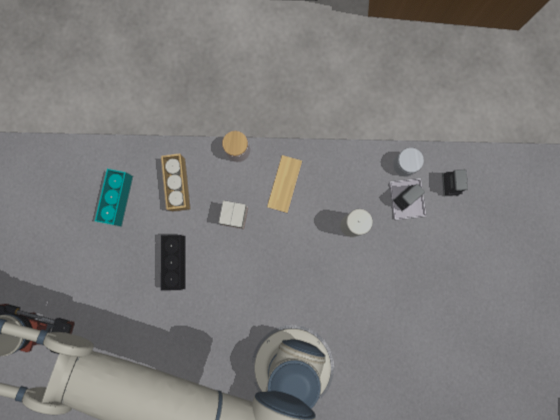

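View pics/b.png

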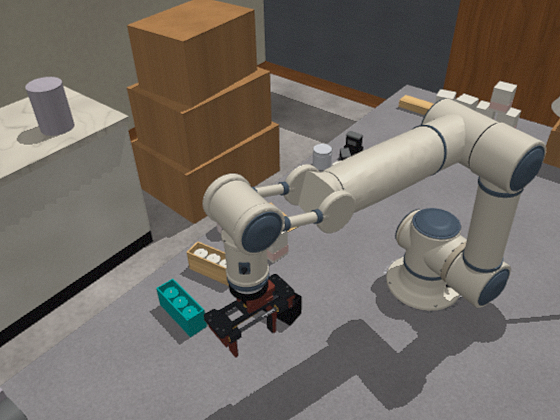

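Top view: the stamp in the tray is at (405,197) and its look-alike at (456,182). The tray one is nearer the base (~0.56 m against 0.68 m), so it is the one to take. The lid is at (284,184). There are three boxes: plywood (175,183), black (173,262) and turquoise (112,197); the plywood one fits. I'll confirm with an enlarged crop and fit the poses.

```bash
python3 - <<'E'
from h import *
np.set_printoptions(precision=4,suppress=True)
t=cap('top');W=cloud(t);I=t['image'].astype(int)
cv2.imwrite('pics/c.png',cv2.resize(t['image'][140:230,370:490,::-1],(800,600),interpolation=cv2.INTER_CUBIC))
x,y,z=W[...,0],W[...,1],W[...,2]
def fit(n,m):
    m=cv2.morphologyEx(m.astype(np.uint8),cv2.MORPH_OPEN,np.ones((2,2)))>0
    p=W[m][:,:2].astype(np.float32); r=cv2.minAreaRect(p*1000)
    print(n,len(p),'med z',np.median(W[m][:,2]),'mean',p.mean(0),'rect',r)
def reg(x0,x1,y0,y1): return (x>x0)&(x<x1)&(y>y0)&(y<y1)
fit('handle',reg(.4,.53,-.38,-.22)&(z>.083)&(z<.11))
fit('tray',reg(.4,.535,-.38,-.22)&(z>.004))
sat=I[...,0]-I[...,2]
fit('lid',reg(.4,.63,-.04,.11)&(sat>45)&(abs(z)<.03))
fit('box',reg(.4,.6,.27,.4)&(z>.06)&(z<.08)&(sat>25))
fit('box2',reg(.4,.6,.27,.4)&(z>.03)&(z<.08))
for n,r in dict(tin=(.52,.65,-.37,-.23),jar=(.53,.65,.1,.22),pil=(.32,.46,-.22,-.08),car=(.35,.47,.11,.22)).items():
    fit(n,reg(*r)&(z>.06))
m=reg(.63,.8,-.3,.3)
e=[np.nanmax(np.where(abs(z[:,c])<.02,x[:,c],np.nan)) for c in range(200,400,20)]
print('edge',np.array(e)); print(np.nanmedian(z[reg(.45,.55,-.1,-.05)]))
E
```

```text
handle 274 med z nan mean [nan nan] rect ((491.4683837890625, -334.5246887207031), (38.818572998046875, 92.24351501464844), 27.731136322021484)
tray 577 med z nan mean [nan nan] rect ((473.36529541015625, -329.90289306640625), (103.52075958251953, 96.83338928222656), 8.986912727355957)
lid 1121 med z nan mean [nan nan] rect ((519.155029296875, 31.222177505493164), (57.88017654418945, 160.2584228515625), 70.94236755371094)
box 279 med z nan mean [nan nan] rect ((510.68548583984375, 342.3028259277344), (152.1366729736328, 53.59112548828125), 7.896415710449219)
box2 1106 med z nan mean [nan nan] rect ((510.6288146972656, 342.5819396972656), (152.09031677246094, 54.74520492553711), 7.991517543792725)
tin 505 med z nan mean [nan nan] rect ((592.863525390625, -332.05438232421875), (58.66176986694336, 92.61170196533203), 30.11031723022461)
jar 556 med z nan mean [nan nan] rect ((710.08740234375, 199.92669677734375), (260.34002685546875, 64.44029998779297), 19.146638870239258)
pil 627 med z nan mean [nan nan] rect ((406.213134765625, -176.88917541503906), (56.36282730102539, 93.5093002319336), 22.84539031982422)
car 567 med z 0.09929866549881372 mean [0.4172 0.1699] rect ((423.9029235839844, 177.8988494873047), (72.2879409790039, 68.16482543945312), 81.35072326660156)
edge [0.6564 0.6579 0.5838 0.6556 0.6587 0.6566 0.6577 0.6555 0.658  0.6549]
2.794452066590125e-05
```

View pics/c.png

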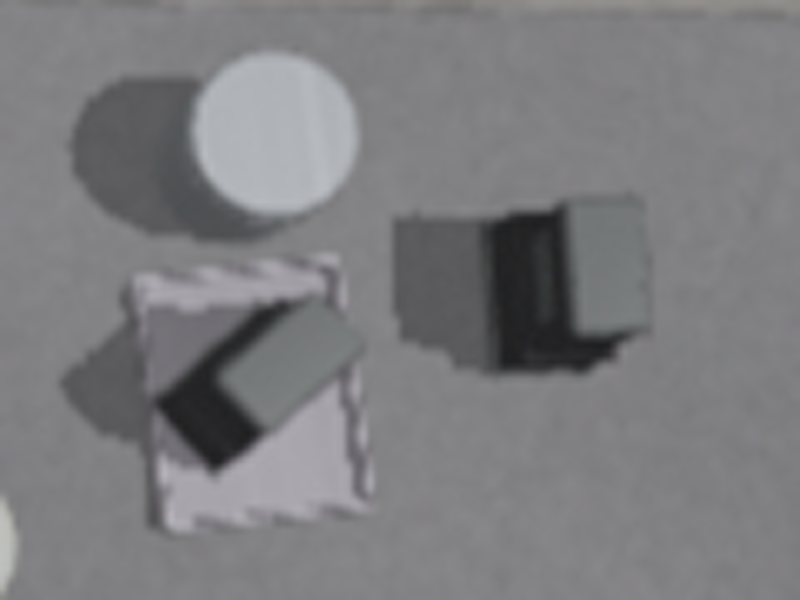

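The crop confirms it: the stamp stands askew in the tray, its grey handle top at crop (290,365), and the look-alike stands outside on the bench at (605,265). I'll project the outlines onto planes of known height.

```bash
cat >> h.py <<'E'
def proj(c,uv,z):
    uv=np.atleast_2d(uv).astype(float);K=c['K'];R=c['pose'][:3,:3];o=c['pose'][:3,3]
    d=np.c_[(uv[:,0]-K[0,2])/K[0,0],(uv[:,1]-K[1,2])/K[1,1],np.ones(len(uv))]@R.T
    return o+d*((z-o[2])/d[:,2])[:,None]
def rect(c,mask,z,box):
    m=np.zeros(mask.shape,np.uint8);l,t,r,b=box;m[t:b,l:r]=mask[t:b,l:r]
    n,lab,st,_=cv2.connectedComponentsWithStats(m);k=1+np.argmax(st[1:,4])
    v,u=np.nonzero(lab==k);P=proj(c,np.c_[u,v],z)[:,:2]
    C=np.cov((P-P.mean(0)).T);w,V=np.linalg.eigh(C);a=np.degrees(np.arctan2(V[1,1],V[0,1]))
    return P.mean(0),a%180,np.sqrt(12*w[::-1]),len(P)
E
python3 - <<'E'
from h import *
np.set_printoptions(precision=4,suppress=True)
t=cap('top');I=t['image'].astype(int);W=cloud(t)
px=lambda L:[(369.5+u/6.667,139.5+v/6.667) for u,v in L]
H=proj(t,px([(217,375),(318,300),(367,345),(262,432)]),.098)[:,:2];print('handle',H.mean(0),cv2.minAreaRect((H*1000).astype(np.float32)))
S=proj(t,px([(157,402),(215,470)]),.043);print('skirt end',S)
T=proj(t,px([(130,282),(337,255),(375,512),(165,535)]),.010)[:,:2];print('tray',T.mean(0),cv2.minAreaRect((T*1000).astype(np.float32)))
sat=I[...,0]-I[...,2]
print(sat[184,284],I[170,420],I[150,300])
print('lid',rect(t,sat>35,.004,(255,145,315,225)))
# box outline: hull of saturated rim
m=np.zeros(sat.shape,np.uint8);m[145:220,150:200]=(sat>30)[145:220,150:200]
n,lab,st,_=cv2.connectedComponentsWithStats(m);k=1+np.argmax(st[1:,4]);v,u=np.nonzero(lab==k)
print('box', cv2.minAreaRect((proj(t,np.c_[u,v],.07)[:,:2]*1000).astype(np.float32)))
for n,(c0,c1,r0,r1,hz) in dict(tin=(390,430,140,178,.075),jar=(218,252,125,165,.095),pil=(340,380,205,240,.155),car=(215,250,198,232,.1)).items():
    mm=abs(W[r0:r1,c0:c1,2]-hz)<.012;v,u=np.nonzero(mm);print(n,proj(t,[[u.mean()+c0,v.mean()+r0]],hz))
print(ctrl.get_obs()['orientation'])
E
```

```text
handle [ 0.486 -0.319] ((486.439453125, -320.0392761230469), (29.473918914794922, 56.83775329589844), 38.36266326904297)
skirt end [[ 0.4756 -0.2759  0.043 ]
 [ 0.447  -0.3005  0.043 ]]
tray [ 0.4835 -0.3244] ((483.7132263183594, -324.2976989746094), (113.74710083007812, 92.07898712158203), 7.826208114624023)
68 [127 126 128] [131 130 132]
lid (array([0.5218, 0.0342]), np.float64(165.50120231136134), array([0.1602, 0.0624]), 1155)
box ((510.53106689453125, 339.5216979980469), (158.3875732421875, 65.34981536865234), 8.495865821838379)
tin [[ 0.5838 -0.3181  0.075 ]]
jar [[0.6164 0.1724 0.095 ]]
pil [[ 0.4018 -0.1632  0.155 ]]
car [[0.4203 0.1734 0.1   ]]
[[-0.9728  0.2317 -0.    ]
 [ 0.2317  0.9728 -0.    ]
 [ 0.     -0.     -1.    ]]
```

Emit:
drive_tool([
  [70,[-297,-118,-20],[0,0,0]],
  [70,[-297,-118,-20],[0,0,0]],
  [70,[-297,-118,-20],[0,0,0]],
  [70,[-297,-118,-20],[0,0,0]],
  [70,[-297,-118,-20],[0,0,0]],
], force=30)

```text
clock: 2.02
position: [0.3957, 0.4032, 0.2425]
orientation: [[-0.973, 0.231, 0.0], [0.231, 0.973, 0.0], [-0.0, 0.001, -1.0]]
force: [-0.2, 0.7, -0.2]
gripper_width: 0.07
gripper_force: 0.0
```

Emit:
drive_tool([
  [70,[-138,-276,0],[0,0,0]],
  [70,[-138,-276,0],[0,0,0]],
  [70,[-138,-276,0],[0,0,0]],
  [70,[-138,-276,0],[0,0,0]],
  [70,[-138,-276,0],[0,0,0]],
])

```text
clock: 2.65
position: [0.4647, 0.102, 0.2424]
orientation: [[-0.973, 0.232, 0.001], [0.232, 0.973, 0.0], [-0.001, 0.0, -1.0]]
force: [1.1, 0.1, 0.4]
gripper_width: 0.07
gripper_force: 0.0
```

Emit:
drive_tool([
  [70,[-79,-290,0],[0,0,10]],
  [70,[-79,-290,0],[0,0,20]],
  [70,[-79,-290,0],[0,0,30]],
  [70,[-79,-290,0],[0,0,37]],
  [70,[-79,-290,0],[0,0,37]],
])

```text
clock: 3.28
position: [0.4738, -0.1988, 0.2423]
orientation: [[-0.635, 0.772, 0.0], [0.772, 0.635, -0.0], [-0.0, 0.0, -1.0]]
force: [0.4, 0.2, 0.2]
gripper_width: 0.0697
gripper_force: 0.0
```

Emit:
drive_tool([
  [70,[-50,-34,20],[0,0,0]],
  [70,[-97,-67,60],[0,0,0]],
  [70,[-97,-67,100],[0,0,0]],
  [70,[-97,-67,112],[0,0,0]],
  [70,[-97,-67,112],[0,0,0]],
])

```text
clock: 3.9
position: [0.4844, -0.3131, 0.1302]
orientation: [[-0.638, 0.77, -0.001], [0.77, 0.638, 0.001], [0.001, -0.0, -1.0]]
force: [0.2, 0.0, 0.5]
gripper_width: 0.0699
gripper_force: 0.0
```

```bash
python3 - <<'E'
from h import *
s=cap('side');cv2.imwrite('pics/d.png',cv2.resize(s['image'][100:250,230:430,::-1],(800,600),interpolation=cv2.INTER_CUBIC))
print(ctrl.get_obs()['position'])
o=ctrl.get_obs()
E
```

```text
[ 0.48507179 -0.31335223  0.13188989]
```

View pics/d.png

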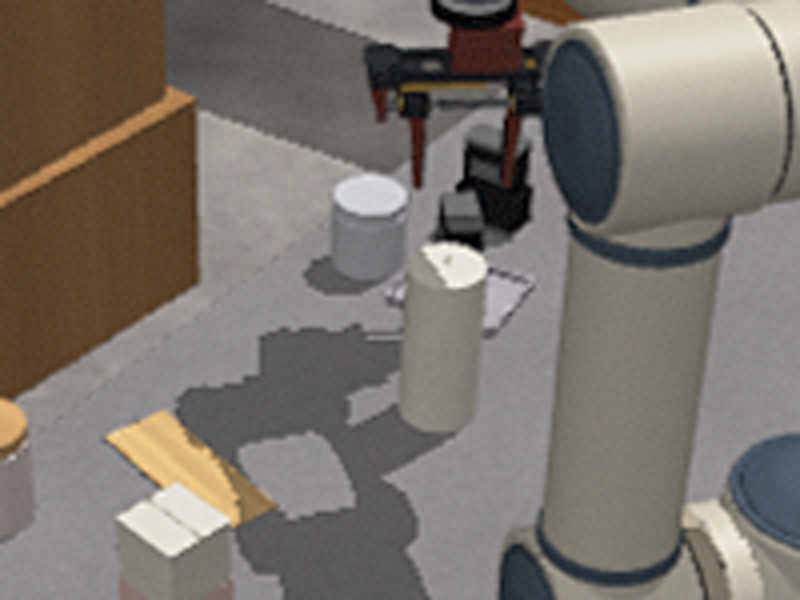

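The side crop shows the fingertips at (418,185) and (510,185), either side of the handle top at (462,210), so I can go down and grip.

Emit:
drive_tool([
  [70,[-3,-3,30],[0,0,0]],
  [70,[-3,-3,55],[0,0,0]],
  [70,[-3,-3,69],[0,0,0]],
  [70,[-3,-3,69],[0,0,0]],
  [25,[-3,-3,69],[0,0,0]],
], force=30)

```text
clock: 4.58
position: [0.4849, -0.3184, 0.0631]
orientation: [[-0.638, 0.77, 0.002], [0.77, 0.638, -0.002], [-0.003, 0.001, -1.0]]
force: [0.5, -0.1, 0.5]
gripper_width: 0.0635
gripper_force: 0.0
```

Emit:
drive_tool([
  [25,[0,0,0],[0,0,0]],
  [25,[0,0,0],[0,0,0]],
  [25,[0,0,0],[0,0,0]],
  [25,[0,0,0],[0,0,0]],
])

```text
clock: 5.08
position: [0.4842, -0.3183, 0.0614]
orientation: [[-0.637, 0.771, 0.0], [0.771, 0.637, -0.001], [-0.001, -0.0, -1.0]]
force: [-0.3, -0.2, 1.7]
gripper_width: 0.0347
gripper_force: 29.3
```

Emit:
drive_tool([
  [25,[0,0,-50],[0,0,0]],
  [25,[0,0,-105],[0,0,0]],
  [25,[0,0,-160],[0,0,0]],
  [25,[0,0,-195],[0,0,0]],
  [25,[30,31,-195],[0,0,0]],
])

```text
clock: 5.7
position: [0.4893, -0.277, 0.2594]
orientation: [[-0.635, 0.773, 0.004], [0.773, 0.635, -0.003], [-0.005, 0.001, -1.0]]
force: [1.0, 0.2, -2.0]
gripper_width: 0.0337
gripper_force: 30.0
```

Emit:
drive_tool([
  [25,[43,45,0],[0,0,-9]],
  [25,[86,88,0],[0,0,-18]],
  [25,[129,132,0],[0,0,-27]],
  [25,[172,177,0],[0,0,-36]],
  [25,[217,222,0],[0,0,-36]],
])

```text
clock: 6.32
position: [0.5212, 0.0344, 0.2556]
orientation: [[-0.969, 0.247, -0.001], [0.247, 0.969, 0.0], [0.001, -0.0, -1.0]]
force: [0.5, -1.6, -2.4]
gripper_width: 0.034
gripper_force: 30.0
```

```bash
cat >> h.py <<'E'
def to(x,y,z,yaw):
    o=ctrl.get_obs();R=np.array(o['orientation']);p=np.array(o['position'])
    cur=np.degrees(np.arctan2(R[1,1],R[0,1]))
    d=-(yaw-cur);d=(d+90)%180-90
    print('clock %.2f'%o['clock'],'pos',p.round(4),'yaw %.2f'%cur,'-> shift',(R.T@(np.array([x,y,z])-p)*1000).round(1),'rz %.1f'%d)
E
python3 - <<'E'
from h import *
to(.522,.034,.07,75.5)
t=cap('side','e.png');t2=cap('top','e2.png')
i=t['image'];j=t2['image'];a=i[100:300,180:430];b=j[100:300,200:420]
cv2.imwrite('pics/f.png',np.hstack([cv2.resize(a,(400,320)),cv2.resize(b,(400,320),interpolation=cv2.INTER_CUBIC)])[:,:,::-1])
E
```

```text
clock 6.33 pos [0.5212 0.0344 0.2556] yaw 75.70 -> shift [ -1.   -0.2 185.6] rz 0.2
```

View pics/f.png

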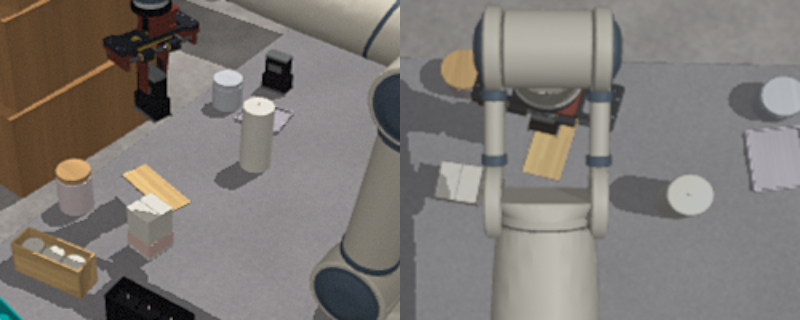

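Side view: the stamp hangs upright in the hand at (152,92). Top view: the lid is still in place and the tray is empty. I'll lower close to the lid and measure the skirt's offset in the hand.

Emit:
drive_tool([
  [25,[-1,0,50],[0,0,0]],
  [25,[-1,0,100],[0,0,0]],
  [25,[-1,0,145],[0,0,0]],
  [25,[-1,0,171],[0,0,0]],
  [25,[-1,0,171],[0,0,0]],
])

```text
clock: 7.05
position: [0.5204, 0.0316, 0.082]
orientation: [[-0.968, 0.249, -0.006], [0.249, 0.968, -0.0], [0.006, -0.002, -1.0]]
force: [-0.2, 0.4, -1.4]
gripper_width: 0.0339
gripper_force: 30.0
```

```bash
python3 - <<'E'
from h import *
np.set_printoptions(precision=4,suppress=True)
to(.522,.034,.063,75.5)
o=ctrl.get_obs();p=o['position'];R=np.array(o['orientation'])
for n in('side','top'):
    c=cap(n,'g_%s.png'%n);W=cloud(c);I=c['image'].astype(int)
    L=(W-p)@R*1000
    m=(I.max(-1)<70)&(abs(L[...,0])<60)&(abs(L[...,1])<50)&(W[...,2]>.02)&(W[...,2]<.125)
    q=L[m];print(n,len(q))
    for zz in range(20,120,8):
        k=q[(W[m][:,2]*1000>zz)&(W[m][:,2]*1000<=zz+8)]
        if len(k)>3: print(zz,len(k),np.percentile(k[:,:2],[2,50,98],axis=0).round(1).tolist())
s=cap('side');cv2.imwrite('pics/g.png',cv2.resize(s['image'][150:250,220:350,::-1],(780,600),interpolation=cv2.INTER_CUBIC))
E
```

```text
clock 7.05 pos [0.5204 0.0316 0.082 ] yaw 75.57 -> shift [-1.   2.7 19. ] rz 0.1
side 423
20 15 [[-24.1, -15.9], [21.9, 18.8], [27.4, 21.4]]
28 35 [[-33.3, -14.3], [8.1, 19.6], [32.6, 25.4]]
36 36 [[-34.7, -10.3], [24.6, 18.7], [34.3, 23.8]]
44 31 [[-33.7, -9.4], [20.2, 20.8], [32.7, 23.2]]
52 45 [[-31.4, -12.2], [19.2, 19.8], [34.9, 25.4]]
60 49 [[-33.1, -13.7], [22.7, 16.6], [33.8, 22.3]]
68 29 [[-21.7, -8.3], [22.7, 17.8], [34.6, 25.9]]
76 25 [[-23.8, -6.7], [24.7, 15.2], [29.5, 23.9]]
84 26 [[-21.9, -6.3], [21.2, 17.2], [29.1, 28.5]]
92 39 [[-26.3, -8.3], [15.5, 18.1], [29.1, 28.4]]
100 34 [[-28.4, -8.3], [20.0, 16.8], [27.5, 30.0]]
108 26 [[-18.2, -19.8], [15.2, 13.2], [29.2, 29.0]]
116 30 [[-13.6, -20.2], [4.2, 2.7], [28.5, 29.5]]
top 73
60 28 [[18.7, -17.1], [26.4, 3.0], [28.9, 19.3]]
68 6 [[24.3, -13.1], [25.2, -5.3], [27.0, 9.5]]
84 8 [[23.9, -14.6], [25.1, 0.4], [25.5, 12.9]]
108 8 [[22.6, -14.5], [25.3, -2.6], [25.9, 9.5]]
116 11 [[22.8, -13.9], [24.2, -0.9], [26.0, 12.3]]
```

View pics/g.png

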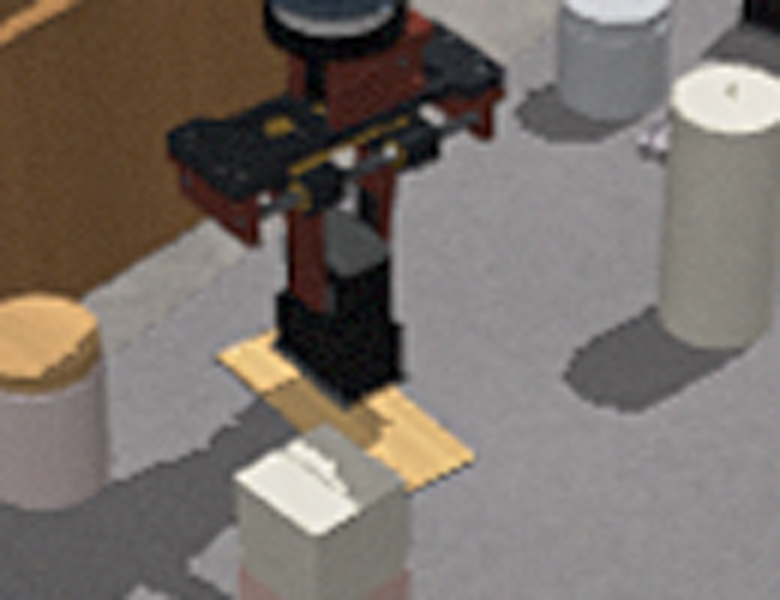

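Crop: the stamp is square over the lid's middle, at about (340,330), and the skirt is centred on the hand (±33 mm along x). Setting it down.

Emit:
drive_tool([
  [25,[0,0,0],[0,0,0]],
  [25,[0,1,10],[0,0,0]],
  [25,[0,1,18],[0,0,0]],
  [25,[0,1,18],[0,0,0]],
  [25,[0,1,18],[0,0,0]],
])

```text
clock: 7.82
position: [0.5226, 0.0331, 0.067]
orientation: [[-0.969, 0.249, -0.0], [0.249, 0.969, -0.0], [0.0, -0.0, -1.0]]
force: [0.0, 0.1, -1.9]
gripper_width: 0.0341
gripper_force: 30.0
```

```bash
python3 - <<'E'
from h import *
to(.522,.034,.048,75.5)
o=ctrl.get_obs();print(o['force'])
c=cap('side');W=cloud(c);I=c['image'].astype(int);sat=I[...,0]-I[...,2]
m=(sat>40)&(W[...,2]<.02)&(abs(W[...,0]-.52)<.12)&(abs(W[...,1]-.03)<.1)&(c['z_map']>0)
v,u=np.nonzero(m);P=proj(c,np.c_[u,v],.004)[:,:2]
ax=np.array([np.cos(np.radians(165.5)),np.sin(np.radians(165.5))]);print('lid extents along x, y rel to TCP',[np.percentile((P-o['position'][:2])@a,[.5,99.5])*1000 for a in(ax,np.array([-ax[1],ax[0]]))])
E
```

```text
clock 7.83 pos [0.5226 0.0331 0.067 ] yaw 75.61 -> shift [ 0.8  0.7 19. ] rz 0.1
[ 0.03279081  0.05060254 -1.85513424]
lid extents along x, y rel to TCP [array([-80.25421992,  80.3832246 ]), array([-34.45190014,  29.25400134])]
```

Emit:
drive_tool([
  [25,[0,1,4],[0,0,0]],
  [25,[0,1,9],[0,0,0]],
  [25,[0,1,14],[0,0,0]],
  [25,[0,1,19],[0,0,0]],
  [25,[0,1,19],[0,0,0]],
])

```text
clock: 8.5
position: [0.5237, 0.0341, 0.0499]
orientation: [[-0.969, 0.249, 0.002], [0.249, 0.969, 0.0], [-0.002, 0.001, -1.0]]
force: [-1.8, -0.7, 10.0]
gripper_width: 0.0337
gripper_force: 30.0
```

Emit:
drive_tool([
  [25,[0,0,2],[0,0,0]],
  [25,[0,0,3],[0,0,0]],
  [25,[0,0,3],[0,0,0]],
  [25,[0,0,3],[0,0,0]],
  [25,[0,0,3],[0,0,0]],
])

```text
clock: 9.12
position: [0.5246, 0.0339, 0.0483]
orientation: [[-0.969, 0.249, 0.005], [0.249, 0.969, -0.0], [-0.005, 0.001, -1.0]]
force: [-1.5, -1.1, 13.7]
gripper_width: 0.034
gripper_force: 30.0
```

Emit:
drive_tool([
  [25,[0,0,2],[0,0,0]],
  [25,[0,0,4],[0,0,0]],
  [25,[0,0,4],[0,0,0]],
  [25,[0,0,4],[0,0,0]],
  [25,[0,0,4],[0,0,0]],
])

```text
clock: 9.75
position: [0.5252, 0.0338, 0.0479]
orientation: [[-0.969, 0.249, 0.008], [0.249, 0.969, -0.001], [-0.008, 0.001, -1.0]]
force: [-8.9, -1.2, 29.3]
gripper_width: 0.034
gripper_force: 30.0
```

Force 31 N at z 0.048: it is firmly against the stop. Lifting and going back to the tray.

Emit:
drive_tool([
  [25,[0,0,-12],[0,0,0]],
  [25,[0,0,-50],[0,0,0]],
  [25,[0,0,-105],[0,0,0]],
  [25,[0,0,-160],[0,0,0]],
  [25,[0,0,-212],[0,0,0]],
])

```text
clock: 10.38
position: [0.5227, 0.0341, 0.2546]
orientation: [[-0.969, 0.249, 0.0], [0.249, 0.969, 0.0], [-0.0, 0.0, -1.0]]
force: [0.1, 0.2, -1.3]
gripper_width: 0.0341
gripper_force: 30.0
```

Emit:
drive_tool([
  [25,[-8,-60,0],[0,0,10]],
  [25,[-16,-120,0],[0,0,20]],
  [25,[-24,-180,0],[0,0,30]],
  [25,[-32,-238,0],[0,0,40]],
  [25,[-40,-294,0],[0,0,50]],
])

```text
clock: 11.0
position: [0.488, -0.2625, 0.2526]
orientation: [[-0.427, 0.904, -0.0], [0.904, 0.427, 0.0], [0.0, -0.0, -1.0]]
force: [1.3, 0.1, -0.6]
gripper_width: 0.0341
gripper_force: 30.0
```

```bash
python3 - <<'E'
from h import *
to(.4837,-.3235,.13,10)
to(.4837,-.3235,.0635,10)
t=cap('top','h.png');I=t['image'].astype(int)
print('lid',rect(t,I[...,0]-I[...,2]>35,.004,(255,140,315,235)))
E
```

```text
clock 11.00 pos [ 0.488  -0.2625  0.2526] yaw 25.26 -> shift [-53.3 -29.9 122.6] rz 15.3
clock 11.00 pos [ 0.488  -0.2625  0.2526] yaw 25.26 -> shift [-53.4 -29.9 189.1] rz 15.3
lid (array([0.52168602, 0.03424269]), np.float64(165.30080545832084), array([0.16043658, 0.06185297]), 1144)
```

Emit:
drive_tool([
  [25,[-53,-30,0],[0,0,9]],
  [25,[-53,-30,50],[0,0,15]],
  [25,[-53,-30,100],[0,0,15]],
  [25,[-53,-30,150],[0,0,15]],
  [25,[-53,-30,170],[0,0,15]],
])

```text
clock: 11.68
position: [0.4828, -0.32, 0.0787]
orientation: [[-0.184, 0.983, -0.005], [0.983, 0.184, 0.004], [0.005, -0.004, -1.0]]
force: [0.1, -0.6, -1.8]
gripper_width: 0.0342
gripper_force: 30.0
```

```bash
python3 - <<'E'
from h import *
to(.4837,-.3235,.0625,10)
E
```

```text
clock 11.68 pos [ 0.4828 -0.32    0.0787] yaw 10.63 -> shift [-3.7  0.3 16.2] rz 0.6
```

Emit:
drive_tool([
  [25,[0,0,5],[0,0,0]],
  [25,[0,0,12],[0,0,0]],
  [25,[0,0,18],[0,0,0]],
  [25,[0,0,20],[0,0,0]],
  [25,[0,0,20],[0,0,0]],
])

```text
clock: 12.3
position: [0.4845, -0.3215, 0.0635]
orientation: [[-0.184, 0.983, 0.0], [0.983, 0.184, -0.0], [-0.0, 0.0, -1.0]]
force: [0.8, 0.3, -1.4]
gripper_width: 0.0336
gripper_force: 30.0
```

Emit:
drive_tool([
  [25,[0,0,2],[0,0,0]],
  [25,[0,0,2],[0,0,0]],
  [60,[0,0,2],[0,0,0]],
  [60,[0,0,2],[0,0,0]],
  [60,[0,0,2],[0,0,0]],
])

```text
clock: 12.92
position: [0.4845, -0.3215, 0.0614]
orientation: [[-0.184, 0.983, 0.0], [0.983, 0.184, -0.0], [-0.0, 0.0, -1.0]]
force: [-0.3, -0.1, 0.0]
gripper_width: 0.0589
gripper_force: 0.0
```

Emit:
drive_tool([
  [60,[0,0,0],[0,0,0]],
  [60,[0,0,-40],[0,0,0]],
  [60,[0,0,-95],[0,0,0]],
  [60,[0,0,-150],[0,0,0]],
  [40,[0,0,-190],[0,0,0]],
])

```text
clock: 13.55
position: [0.4846, -0.3215, 0.2544]
orientation: [[-0.184, 0.983, 0.002], [0.983, 0.184, -0.002], [-0.002, 0.002, -1.0]]
force: [1.0, -0.9, -0.6]
gripper_width: 0.0532
gripper_force: 0.0
```

```bash
python3 - <<'E'
from h import *
to(.53,.034,.25,75.5)
s=cap('side');cv2.imwrite('pics/i.png',cv2.resize(s['image'][100:220,250:410,::-1],(800,600),interpolation=cv2.INTER_CUBIC))
E
```

```text
clock 13.55 pos [ 0.4846 -0.3215  0.2544] yaw 10.60 -> shift [341.1 110.    3.8] rz -64.9
```

View pics/i.png

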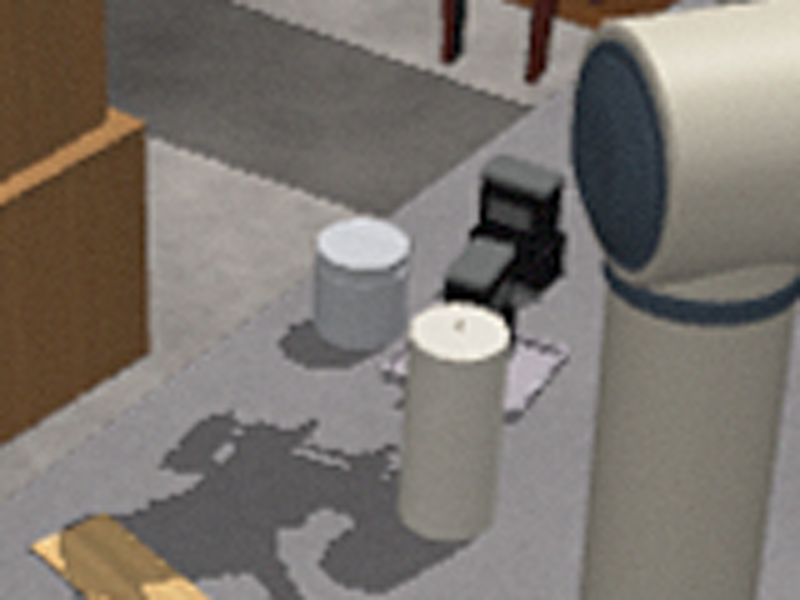

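Crop: the stamp stands upright in the tray at (485,275) with its handle up, next to the undisturbed look-alike at (520,210). Now the lid: I'll press on it with both fingertips, a little behind its centre.

Emit:
drive_tool([
  [20,[55,12,0],[0,0,-10]],
  [20,[110,24,0],[0,0,-20]],
  [20,[165,36,0],[0,0,-30]],
  [20,[220,48,0],[0,0,-40]],
  [20,[275,60,0],[0,0,-50]],
])

```text
clock: 14.22
position: [0.4925, -0.0383, 0.2511]
orientation: [[-0.874, 0.486, 0.0], [0.486, 0.874, -0.0], [-0.0, 0.0, -1.0]]
force: [0.1, -0.5, 0.3]
gripper_width: 0.0203
gripper_force: 0.0
```

```bash
python3 - <<'E'
from h import *
to(.493,.042,.03,75.3)
t=cap('top');I=t['image'].astype(int)
P=t['pose'];tr=proj(t,[[410,200]],.098)
m=(np.abs(I-I.mean(-1,keepdims=True)).max(-1)<15)
cv2.imwrite('pics/j.png',cv2.resize(t['image'][140:230,370:490,::-1],(400,300),interpolation=cv2.INTER_CUBIC))
E
```

```text
clock 14.22 pos [ 0.4925 -0.0383  0.2511] yaw 60.92 -> shift [ 38.7  70.4 221.1] rz -14.4
```

Emit:
drive_tool([
  [20,[38,70,40],[0,0,-8]],
  [20,[38,70,100],[0,0,-14]],
  [20,[38,70,160],[0,0,-14]],
  [20,[38,70,215],[0,0,-14]],
  [20,[38,70,230],[0,0,-14]],
])

```text
clock: 14.9
position: [0.491, 0.0395, 0.0166]
orientation: [[-0.964, 0.266, -0.008], [0.266, 0.964, -0.0], [0.007, -0.002, -1.0]]
force: [0.3, 0.4, -0.0]
gripper_width: 0.0202
gripper_force: 0.0
```

Emit:
drive_tool([
  [20,[0,0,6],[0,0,0]],
  [20,[0,0,12],[0,0,0]],
  [20,[0,0,15],[0,0,0]],
  [20,[0,0,17],[0,0,0]],
  [20,[0,0,17],[0,0,0]],
])

```text
clock: 15.52
position: [0.4943, 0.0396, 0.0046]
orientation: [[-0.964, 0.266, 0.001], [0.266, 0.964, 0.0], [-0.001, 0.0, -1.0]]
force: [0.6, 0.6, -0.5]
gripper_width: 0.0198
gripper_force: 0.0
```

Emit:
drive_tool([
  [20,[0,0,1],[0,0,0]],
  [20,[0,0,2],[0,0,0]],
  [20,[0,0,2],[0,0,0]],
])

```text
clock: 15.9
position: [0.4944, 0.0396, 0.0043]
orientation: [[-0.964, 0.265, 0.001], [0.265, 0.964, -0.0], [-0.001, 0.0, -1.0]]
force: [-5.7, -0.5, 9.7]
gripper_width: 0.0196
gripper_force: 5.4
```

Emit:
drive_tool([
  [20,[-8,2,-0.5],[0,0,-1.5]],
  [20,[-20,5,-0.5],[0,0,-3]],
  [20,[-32,8,-0.5],[0,0,-4.5]],
  [20,[-44,11,-0.5],[0,0,-6]],
  [20,[-52,14,-0.5],[0,0,-7]],
])

```text
clock: 16.52
position: [0.5479, 0.0392, 0.0043]
orientation: [[-0.989, 0.145, -0.001], [0.145, 0.989, -0.0], [0.001, -0.0, -1.0]]
force: [-7.1, -0.1, 9.8]
gripper_width: 0.0198
gripper_force: 5.3
```

```bash
cat >> h.py <<'E'
def lid(name='side',z=.004,xr=(.38,.8),yr=(-.06,.13)):
    c=cap(name);I=c['image'].astype(int);W=cloud(c);sat=I[...,0]-I[...,2]
    m=(sat>40)&(abs(W[...,2]-z)<.02)&(W[...,0]>xr[0])&(W[...,0]<xr[1])&(W[...,1]>yr[0])&(W[...,1]<yr[1])&(c['z_map']>0)
    m=m.astype(np.uint8);n,lab,st,_=cv2.connectedComponentsWithStats(m,connectivity=8)
    v,u=np.nonzero(np.isin(lab,[k for k in range(1,n) if st[k,4]>30]))
    return cv2.minAreaRect((proj(c,np.c_[u,v],z)[:,:2]*1000).astype(np.float32)),len(v)
E
python3 - <<'E'
from h import *
print(lid(),lid('top'));o=ctrl.get_obs();print(o['force']);to(.609,.04,.004,90)
E
```

```text
(((555.2827758789062, 39.80877685546875), (62.75581741333008, 135.80612182617188), 75.46611022949219), 245) (((514.3366088867188, 50.0595703125), (61.11130905151367, 44.7850456237793), 72.64784240722656), 286)
[-2.59523453  0.29722394  6.97528432]
clock 16.62 pos [0.5488 0.0393 0.0044] yaw 81.63 -> shift [-59.4   9.4   0.4] rz -8.4
```

Emit:
drive_tool([
  [20,[-10,2,0],[0,0,-1.5]],
  [20,[-22,4,0],[0,0,-3]],
  [20,[-34,6,0],[0,0,-4.5]],
  [20,[-44,7,0],[0,0,-6]],
  [20,[-52,8,0],[0,0,-8]],
])

```text
clock: 17.25
position: [0.6005, 0.0398, 0.0043]
orientation: [[-1.0, 0.006, -0.001], [0.006, 1.0, 0.0], [0.001, 0.0, -1.0]]
force: [-6.3, 0.0, 9.8]
gripper_width: 0.0199
gripper_force: 4.8
```

Emit:
drive_tool([
  [20,[0,0,0],[0,0,0]],
  [20,[0,0,-20],[0,0,0]],
  [20,[40,0,-70],[0,0,0]],
  [87,[100,0,-120],[0,0,0]],
  [87,[160,0,-170],[0,0,0]],
])

```text
clock: 17.88
position: [0.4643, 0.0406, 0.1542]
orientation: [[-1.0, 0.007, 0.002], [0.007, 1.0, 0.0], [-0.002, 0.0, -1.0]]
force: [0.3, 0.2, 1.3]
gripper_width: 0.0366
gripper_force: 0.0
```

```bash
python3 - <<'E'
from h import *
print(lid(),lid('top'));to(.609,.04,.1,90)
s=cap('side');cv2.imwrite('pics/k.png',cv2.resize(s['image'][150:310,150:350,::-1],(750,600),interpolation=cv2.INTER_CUBIC))
E
```

```text
(((611.2720336914062, 35.5909423828125), (64.4545669555664, 159.7611541748047), 70.37992858886719), 543) (((645.7353515625, 21.727840423583984), (61.516334533691406, 86.0273666381836), 70.17981719970703), 525)
clock 17.98 pos [0.4653 0.0408 0.1598] yaw 89.62 -> shift [-143.     0.2   61.5] rz -0.4
```

View pics/k.png

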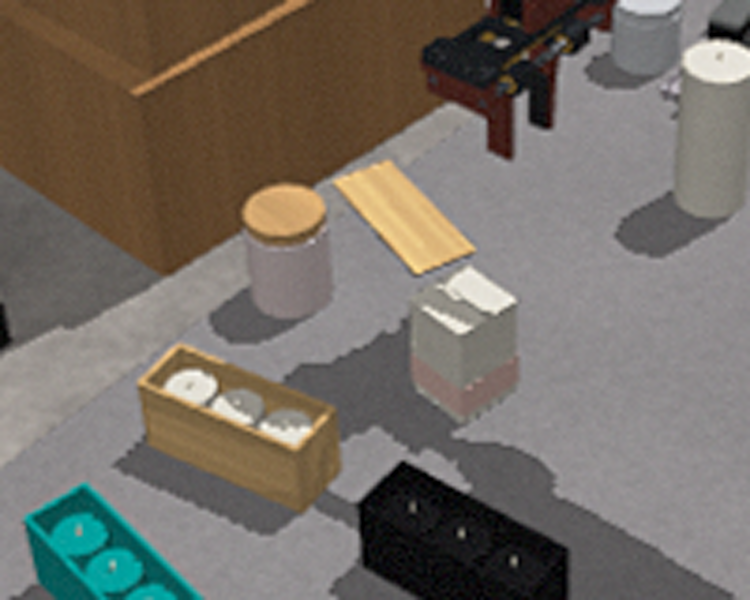

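Crop: the lid lies flat at (405,215), its far end just past the edge, and was turned slightly. It needs about 30 mm more, so I'll drag again with closed fingers just behind its centre.

Emit:
drive_tool([
  [0,[-60,2,30],[0,0,10]],
  [0,[-122,4,80],[0,0,19]],
  [0,[-122,4,120],[0,0,19]],
  [0,[-122,4,140],[0,0,19]],
  [0,[-122,4,146],[0,0,19]],
])

```text
clock: 18.65
position: [0.5869, 0.0437, 0.0043]
orientation: [[-0.943, 0.332, -0.003], [0.332, 0.943, 0.0], [0.002, -0.001, -1.0]]
force: [-2.0, 1.4, 8.7]
gripper_width: 0.0056
gripper_force: 5.2
```

```bash
python3 - <<'E'
from h import *
to(.5875,.044,.0045,70.4);print(ctrl.get_obs()['force'])
E
```

```text
clock 18.65 pos [0.5869 0.0437 0.0043] yaw 70.61 -> shift [-0.5  0.5 -0.2] rz 0.2
[-1.96004206  1.43080602  8.73700579]
```

Emit:
drive_tool([
  [0,[-4,1,0.3],[0,0,0]],
  [0,[-13,4,0.3],[0,0,0]],
  [0,[-23,8,0.3],[0,0,0]],
  [0,[-32,11,0.3],[0,0,0]],
  [0,[-34,12,0.3],[0,0,0]],
])

```text
clock: 19.27
position: [0.6244, 0.0437, 0.0054]
orientation: [[-0.943, 0.332, 0.0], [0.332, 0.943, -0.0], [-0.0, 0.0, -1.0]]
force: [-0.1, -0.0, 0.3]
gripper_width: 0.0005
gripper_force: 0.0
```

Emit:
drive_tool([
  [0,[0,0,0],[0,0,0]],
  [0,[0,0,-20],[0,0,0]],
  [40,[40,0,-70],[0,0,0]],
  [75,[100,0,-120],[0,0,0]],
  [75,[110,0,-120],[0,0,0]],
])

```text
clock: 19.9
position: [0.5198, 0.0811, 0.1311]
orientation: [[-0.943, 0.331, 0.007], [0.331, 0.943, 0.001], [-0.007, 0.003, -1.0]]
force: [0.3, 1.2, 0.0]
gripper_width: 0.0271
gripper_force: 0.0
```

```bash
python3 - <<'E'
from h import *
(r,n)=lid();print(r,n,lid('top'));to(.609,.04,.1,90)
a=np.radians(r[2]+90);e=np.array(r[0])/1000-.08*np.array([np.cos(a),np.sin(a)]);print('lead end',e)
E
```

```text
((611.2720336914062, 35.5909423828125), (64.4545669555664, 159.7611541748047), 70.37992858886719) 542 (((654.4029541015625, 7.515510559082031), (41.322296142578125, 60.23773193359375), 70.86051177978516), 135)
clock 20.00 pos [0.5198 0.0812 0.1299] yaw 70.68 -> shift [-97.6  -9.4  30.4] rz -19.3
lead end [0.68662722 0.00872842]
```

Emit:
drive_tool([
  [0,[-50,-8,30],[0,0,0]],
  [0,[-76,-12,80],[0,0,0]],
  [0,[-76,-12,118],[0,0,0]],
  [0,[-76,-12,120],[0,0,0]],
  [0,[-76,-12,121],[0,0,0]],
])

```text
clock: 20.62
position: [0.5882, 0.0431, 0.0043]
orientation: [[-0.943, 0.333, 0.0], [0.333, 0.943, -0.0], [-0.0, -0.0, -1.0]]
force: [-0.4, -0.9, 2.7]
gripper_width: 0.0004
gripper_force: 1.7
```

Emit:
drive_tool([
  [0,[0,0,0.5],[0,0,0]],
  [0,[0,0,1],[0,0,0]],
  [0,[0,0,1],[0,0,0]],
  [0,[0,0,1],[0,0,0]],
  [0,[0,0,1],[0,0,0]],
])

```text
clock: 21.25
position: [0.5882, 0.0432, 0.0044]
orientation: [[-0.943, 0.332, 0.002], [0.332, 0.943, -0.001], [-0.002, -0.0, -1.0]]
force: [0.4, -2.8, 5.3]
gripper_width: 0.0004
gripper_force: 2.6
```

Emit:
drive_tool([
  [0,[0,0,0.8],[0,0,0]],
  [0,[-6,2,0.8],[0,0,0]],
  [0,[-13,5,0.8],[0,0,0]],
  [0,[-20,7,0.8],[0,0,0]],
  [0,[-20,7,0.8],[0,0,0]],
])

```text
clock: 21.88
position: [0.6087, 0.0444, 0.0043]
orientation: [[-0.943, 0.332, -0.001], [0.332, 0.943, 0.001], [0.001, 0.001, -1.0]]
force: [-5.2, 0.5, 10.6]
gripper_width: 0.0005
gripper_force: 5.5
```

```bash
python3 - <<'E'
from h import *
print(lid());to(.624,.044,.0044,70.4)
E
```

```text
(((618.7352905273438, 40.810546875), (62.58249282836914, 136.86793518066406), 68.34473419189453), 342)
clock 21.93 pos [0.6087 0.0444 0.0043] yaw 70.63 -> shift [-14.6   4.7  -0.1] rz 0.2
```

Emit:
drive_tool([
  [0,[-5,2,0],[0,0,0]],
  [0,[-11,4,0],[0,0,0]],
  [0,[-11,4,0],[0,0,0]],
  [0,[-11,4,-10],[0,0,0]],
  [40,[-11,4,-50],[0,0,0]],
])

```text
clock: 22.55
position: [0.6181, 0.0441, 0.0495]
orientation: [[-0.943, 0.332, -0.007], [0.332, 0.943, 0.0], [0.007, -0.002, -1.0]]
force: [-0.1, 0.4, 1.4]
gripper_width: 0.0073
gripper_force: 0.0
```

Emit:
drive_tool([
  [80,[40,0,-40],[0,0,0]],
  [80,[95,0,-60],[0,0,0]],
  [80,[95,0,-60],[0,0,0]],
])

```text
clock: 22.92
position: [0.5296, 0.0767, 0.1153]
orientation: [[-0.944, 0.33, 0.004], [0.33, 0.944, 0.001], [-0.003, 0.002, -1.0]]
force: [0.2, -0.8, -0.4]
gripper_width: 0.037
gripper_force: 0.0
```

```bash
python3 - <<'E'
from h import *
(r,n)=lid();print(r,n)
a=np.radians(r[2]+90);u=-np.array([np.cos(a),np.sin(a)]);e=np.array(r[0])/1000+.08*u;print('lead end',e)
p=e-.018*u;print('pinch',p);to(p[0],p[1],.1,r[2]);to(p[0],p[1],-.016,r[2])
E
```

```text
((639.7310180664062, 35.85324478149414), (64.11473846435547, 159.51332092285156), 66.14205932617188) 521
lead end [0.71289511 0.00349562]
pinch [0.69643319 0.01077608]
clock 22.98 pos [0.5306 0.0761 0.1139] yaw 70.69 -> shift [-178.1   -6.8   14.4] rz 4.5
clock 22.98 pos [0.5306 0.0761 0.1139] yaw 70.69 -> shift [-177.8   -6.9  130.4] rz 4.5
```

Emit:
drive_tool([
  [76,[-60,-2,0],[0,0,2]],
  [76,[-120,-5,10],[0,0,4.5]],
  [76,[-181,-7,30],[0,0,4.5]],
  [76,[-181,-7,60],[0,0,4.5]],
  [76,[-181,-7,80],[0,0,4.5]],
])

```text
clock: 23.6
position: [0.6988, 0.0078, 0.0275]
orientation: [[-0.914, 0.406, -0.006], [0.406, 0.914, 0.0], [0.005, -0.002, -1.0]]
force: [0.4, -0.5, 0.9]
gripper_width: 0.0757
gripper_force: 0.0
```

```bash
python3 - <<'E'
from h import *
to(.6992,.0096,-.014,66.2)
s=cap('side');cv2.imwrite('pics/l.png',cv2.resize(s['image'][140:240,210:340,::-1],(780,600),interpolation=cv2.INTER_CUBIC))
t=cap('top');cv2.imwrite('pics/l2.png',cv2.resize(t['image'][100:220,220:380,::-1],(800,600),interpolation=cv2.INTER_CUBIC))
E
```

```text
clock 23.60 pos [0.6988 0.0078 0.0275] yaw 66.04 -> shift [ 0.1  1.9 41.5] rz -0.2
```

View pics/l.png

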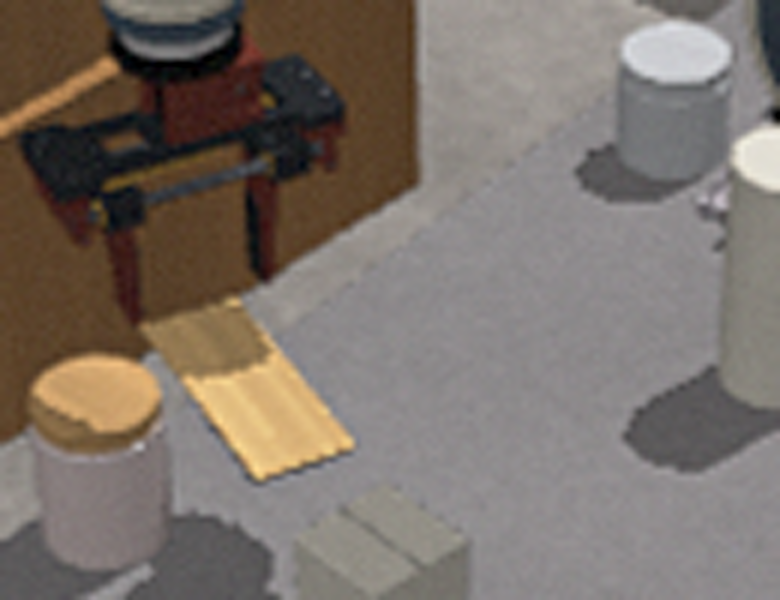

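Crop: the fingers straddle the lid's overhanging end, tips at (135,320) and (268,275), beyond the bench edge. Lowering to pinch.

Emit:
drive_tool([
  [76,[0,0,10],[0,0,0]],
  [76,[0,0,25],[0,0,0]],
  [76,[0,0,40],[0,0,0]],
  [76,[0,0,44],[0,0,0]],
  [76,[0,0,44],[0,0,0]],
])

```text
clock: 24.32
position: [0.699, 0.0087, -0.0119]
orientation: [[-0.914, 0.405, -0.001], [0.405, 0.914, 0.0], [0.001, -0.0, -1.0]]
force: [-0.3, 0.7, 0.2]
gripper_width: 0.0761
gripper_force: 0.0
```

Emit:
drive_tool([
  [55,[0,0,2],[0,0,0]],
  [55,[0,0,2],[0,0,0]],
  [55,[0,0,2],[0,0,0]],
  [55,[0,0,2],[0,0,0]],
  [55,[0,0,2],[0,0,0]],
], force=25)

```text
clock: 24.95
position: [0.6995, 0.0087, -0.0131]
orientation: [[-0.914, 0.405, 0.001], [0.405, 0.914, -0.0], [-0.001, 0.0, -1.0]]
force: [1.5, -0.0, 0.4]
gripper_width: 0.0614
gripper_force: 24.9
```

```bash
python3 - <<'E'
from h import *
o=ctrl.get_obs();print(o['force'],o['gripper_width'],o['gripper_force']);print(lid());to(.699,.009,0,66.2)
E
```

```text
[ 1.51857508 -0.02073115  0.41040562] 0.0614307595397251 24.946723580360413
(((639.3997802734375, 36.14785385131836), (65.01520538330078, 159.43504333496094), 67.26793670654297), 515)
clock 25.00 pos [ 0.6995  0.0086 -0.0131] yaw 66.10 -> shift [  0.7   0.1 -13.1] rz -0.1
```

Pinched at 61.4 mm. I'll firm the grip, lift, and look at the lid in the hand.

Emit:
drive_tool([
  [55,[0,0,0],[0,0,0]],
  [55,[0,0,-15],[0,0,0]],
  [55,[0,0,-50],[0,0,0]],
  [55,[0,0,-110],[0,0,0]],
  [55,[0,0,-170],[0,0,0]],
], force=40)

```text
clock: 25.62
position: [0.6988, 0.0087, 0.1589]
orientation: [[-0.914, 0.405, -0.0], [0.405, 0.914, 0.0], [0.0, -0.0, -1.0]]
force: [1.7, -0.1, -0.7]
gripper_width: 0.061
gripper_force: 39.9
```

Emit:
drive_tool([
  [55,[30,31,-10],[0,0,-6]],
  [55,[72,74,-10],[0,0,-13]],
  [55,[114,118,-10],[0,0,-20]],
  [55,[156,161,-10],[0,0,-27]],
  [55,[198,205,-10],[0,0,-32]],
])

```text
clock: 26.25
position: [0.6003, 0.2779, 0.1678]
orientation: [[-0.99, -0.144, 0.001], [-0.144, 0.99, 0.0], [-0.001, 0.0, -1.0]]
force: [0.3, 0.5, -0.7]
gripper_width: 0.0611
gripper_force: 39.9
```

```bash
python3 - <<'E'
from h import *
np.set_printoptions(precision=4,suppress=True)
to(.5753,.3503,.16,98.2);o=ctrl.get_obs();print(o['gripper_width'],o['force'])
for n in('side','top'):
    c=cap(n,'m_%s.png'%n);I=c['image'].astype(int);W=cloud(c);sat=I[...,0]-I[...,2]
    m=(sat>35)&(W[...,2]>.12)&(W[...,2]<.26)&(np.hypot(W[...,0]-o['position'][0],W[...,1]-o['position'][1])<.16)&(c['z_map']>0)
    L=((W[m]-o['position'])@np.array(o['orientation']))*1000
    if len(L)>20:
        A=np.c_[L[:,:2],np.ones(len(L))];k=np.linalg.lstsq(A,L[:,2],rcond=None)[0]
        print(n,len(L),'plane slopes/off',k,np.percentile(L,[1,50,99],axis=0),cv2.minAreaRect(L[:,:2].astype(np.float32)))
# box, both cams
c=cap('side');I=c['image'].astype(int)
s=cv2.resize(c['image'][150:310,120:320,::-1],(750,600),interpolation=cv2.INTER_CUBIC);cv2.imwrite('pics/n.png',s)
E
```

```text
clock 26.25 pos [0.6003 0.2779 0.1678] yaw 98.28 -> shift [14.3 75.3  7.8] rz 0.1
0.06107468011001442 [ 0.3296  0.4843 -0.711 ]
side 911 plane slopes/off [  0.1302  -0.1852 -29.8333] [[-17.5775 -67.2024 -89.4725]
 [ 52.2586   4.2372 -16.9925]
 [142.8079  82.7874  -7.0902]] ((64.3057861328125, 13.190963745117188), (167.0703125, 172.16680908203125), 9.865851402282715)
top 695 plane slopes/off [ -0.0042   0.0104 -16.9992] [[ 12.2867 -23.3266 -23.584 ]
 [ 55.1866  10.2368 -17.0277]
 [ 95.1423  37.3992 -10.6866]] ((48.943580627441406, 9.24111557006836), (62.14588928222656, 95.94993591308594), 83.33204650878906)
```

View pics/n.png

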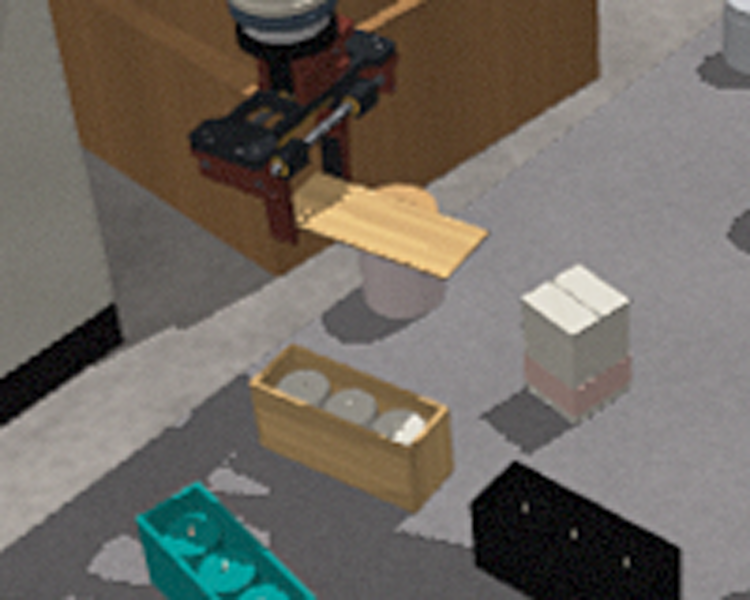

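Crop: the lid is level in the hand at (390,225), and the box is free below at (350,425). Measuring the lid and the box accurately.

```bash
cat > fit.py <<'E'
from h import *
o=ctrl.get_obs();p=np.array(o['position']);R=np.array(o['orientation'])
def f(n,z,cx,cy,rad,tol=.008,sat=25):
    c=cap(n);I=c['image'].astype(int);W=cloud(c)
    m=(I[...,0]-I[...,2]>sat)&(abs(W[...,2]-z)<tol)&(np.hypot(W[...,0]-cx,W[...,1]-cy)<rad)&(c['z_map']>0)
    k,lab,st,_=cv2.connectedComponentsWithStats(m.astype(np.uint8),connectivity=8)
    v,u=np.nonzero(np.isin(lab,[i for i in range(1,k) if st[i,4]>15]))
    P=proj(c,np.c_[u,v],z)
    return P,(cv2.minAreaRect((P[:,:2]*1000).astype(np.float32)) if len(P) else None),len(P)
if __name__=='__main__':
    cen=p+R[:,0]*.065
    for n in('side','top'):
        P,r,k=f(n,p[2]+.017,cen[0],cen[1],.11);L=(P-p)@R*1000
        print('lid in tool',n,k,cv2.minAreaRect(L[:,:2].astype(np.float32)))
        print('box',n,f(n,.07,.511,.341,.1)[1:])
    to(.5753,.3503,.1,98.2)
E
python3 fit.py
```

```text
lid in tool side 793 ((66.03208923339844, -1.5195808410644531), (93.50110626220703, 158.6316375732422), 86.3364486694336)
box side (((506.74981689453125, 349.7486267089844), (157.5330352783203, 64.14752197265625), 8.454915046691895), 332)
lid in tool top 696 ((52.45917892456055, -4.386571884155273), (61.89646911621094, 88.9122543334961), 88.86119842529297)
box top (((550.6284790039062, 349.0299072265625), (72.39533996582031, 55.97294998168945), 7.871179103851318), 103)
clock 26.60 pos [0.6019 0.2748 0.1669] yaw 97.98 -> shift [15.9 78.5 66.9] rz -0.2
```

Emit:
drive_tool([
  [55,[7,40,0],[0,0,0]],
  [55,[15,80,20],[0,0,0]],
  [55,[15,80,55],[0,0,0]],
  [55,[15,80,72],[0,0,0]],
  [55,[15,80,77],[0,0,0]],
])

```text
clock: 27.22
position: [0.5754, 0.3517, 0.0882]
orientation: [[-0.99, -0.139, -0.002], [-0.139, 0.99, -0.001], [0.002, -0.001, -1.0]]
force: [-0.3, -1.1, 0.4]
gripper_width: 0.0611
gripper_force: 39.9
```

Emit:
drive_tool([
  [55,[0,0,0],[0,0,0]],
  [55,[0,0,0],[0,0,0]],
])

```text
clock: 27.48
position: [0.5761, 0.3532, 0.0914]
orientation: [[-0.99, -0.14, 0.002], [-0.14, 0.99, 0.001], [-0.002, 0.001, -1.0]]
force: [-0.4, 0.9, -0.9]
gripper_width: 0.0609
gripper_force: 39.9
```

```bash
python3 - <<'E'
from fit import *
to(.5759,.3519,.072,98.2)
cen=p+R[:,0]*.066;print(cen)
c=cap('side');I=c['image'].astype(int);W=cloud(c)
# lid: tolerance tight; line fits
for n in('side','top'):
    P,r,k=f(n,p[2]+.017,cen[0],cen[1],.1,tol=.006,sat=30);L=(P-p)@R*1000
    print(n,k,r)
    for x0 in range(20,146,15):
        q=L[(abs(L[:,0]-x0)<3)]
        if len(q)>5: print(x0,q[:,1].min().round(1),q[:,1].max().round(1))
    print('x max',np.percentile(L[:,0],[0,1,99,100]))
E
```

```text
clock 27.48 pos [0.5761 0.3532 0.0914] yaw 98.06 -> shift [ 0.5 -1.3 19.4] rz -0.1
[0.51077671 0.34397218 0.09125989]
side 833 ((510.04937744140625, 348.695556640625), (160.01165771484375, 76.25957489013672), 10.463489532470703)
20 -29.1 34.4
35 -29.2 32.0
50 -27.9 33.0
65 -28.8 33.9
80 -30.4 32.1
95 -29.1 33.1
110 -29.9 30.8
125 -30.0 31.7
140 -30.2 32.7
x max [-15.08729126 -12.43839586 144.39977183 146.11269988]
top 455 ((525.992431640625, 347.991455078125), (78.14414978027344, 56.32339859008789), 9.827645301818848)
20 -9.7 28.6
35 -13.8 30.1
50 -20.6 28.7
65 -24.7 27.5
80 -7.0 28.7
x max [11.86841201 12.60872196 87.20890056 90.10791452]
```

```bash
python3 - <<'E'
from h import *
a=np.radians(8.0);B=np.array([[np.cos(a),-np.sin(a)],[np.sin(a),np.cos(a)]])
for n,fn in(('top','pics/a.png'),('side','pics/m_side.png'),('side','pics/b.png')):
    c=cap(n);I=cv2.imread(fn)[:,:,::-1].astype(int)
    m=(I[...,0]-I[...,2]>25);v,u=np.nonzero(m)
    L=(proj(c,np.c_[u,v],.07)[:,:2]-[.5106,.343])@B*1000
    L=L[(abs(L[:,0])<95)&(abs(L[:,1])<60)]
    print(fn,len(L))
    print(' y:',[(x0,L[abs(L[:,0]-x0)<3][:,1].min().round(1),L[abs(L[:,0]-x0)<3][:,1].max().round(1)) for x0 in(-60,-40,-20,0,20,40,60) if (abs(L[:,0]-x0)<3).any()])
    print(' x:',[(y0,L[abs(L[:,1]-y0)<3][:,0].min().round(1),L[abs(L[:,1]-y0)<3][:,0].max().round(1)) for y0 in(-20,-10,0,10,20)if (abs(L[:,1]-y0)<3).any()])
E
```

```text
pics/a.png 710
 y: [(-60, np.float64(-34.8), np.float64(26.6)), (-40, np.float64(-36.7), np.float64(27.5)), (-20, np.float64(-36.2), np.float64(28.5)), (0, np.float64(-35.3), np.float64(29.5)), (20, np.float64(-34.4), np.float64(27.7)), (40, np.float64(-36.1), np.float64(28.6)), (60, np.float64(-35.2), np.float64(29.6))]
 x: [(-20, np.float64(-80.3), np.float64(78.8)), (-10, np.float64(-79.0), np.float64(77.6)), (0, np.float64(-80.5), np.float64(78.6)), (10, np.float64(-79.5), np.float64(77.1)), (20, np.float64(-75.4), np.float64(78.4))]
pics/m_side.png 908
 y: [(-60, np.float64(-26.7), np.float64(59.7)), (-40, np.float64(-24.9), np.float64(58.7)), (-20, np.float64(-24.6), np.float64(59.4)), (0, np.float64(-24.2), np.float64(58.3)), (20, np.float64(-22.4), np.float64(59.0)), (40, np.float64(-24.1), np.float64(57.9)), (60, np.float64(-23.7), np.float64(46.0))]
 x: [(-20, np.float64(-76.9), np.float64(78.7)), (-10, np.float64(-83.8), np.float64(78.5)), (0, np.float64(-90.6), np.float64(78.2)), (10, np.float64(-94.8), np.float64(78.0)), (20, np.float64(-94.6), np.float64(80.3))]
pics/b.png 706
 y: [(-60, np.float64(24.4), np.float64(59.7)), (-40, np.float64(-2.1), np.float64(58.7)), (-20, np.float64(-24.6), np.float64(59.4)), (0, np.float64(-24.2), np.float64(58.3)), (20, np.float64(-25.9), np.float64(59.0)), (40, np.float64(-25.6), np.float64(57.9)), (60, np.float64(-25.2), np.float64(44.5))]
 x: [(-20, np.float64(-24.8), np.float64(78.7)), (-10, np.float64(-34.5), np.float64(78.5)), (0, np.float64(-39.3), np.float64(78.2)), (10, np.float64(13.5), np.float64(80.7)), (20, np.float64(54.4), np.float64(80.3))]
```

Emit:
drive_tool([
  [55,[-1,2,8],[0,0,-0.9]],
  [55,[-1,2,16],[0,0,-0.9]],
  [55,[-1,2,24],[0,0,-0.9]],
  [55,[-1,2,28],[0,0,-0.9]],
  [55,[-1,2,30],[0,0,-0.9]],
])

```text
clock: 28.4
position: [0.5758, 0.3554, 0.0591]
orientation: [[-0.988, -0.157, -0.001], [-0.157, 0.988, -0.0], [0.001, -0.0, -1.0]]
force: [0.6, 1.4, -0.9]
gripper_width: 0.0613
gripper_force: 39.9
```

Emit:
drive_tool([
  [55,[0,0,0],[0,0,0]],
  [55,[0,0,1],[0,0,0]],
  [55,[0,0,2],[0,0,0]],
  [55,[0,0,2],[0,0,0]],
])

```text
clock: 28.9
position: [0.5759, 0.3555, 0.0576]
orientation: [[-0.988, -0.157, 0.0], [-0.157, 0.988, -0.0], [-0.0, -0.0, -1.0]]
force: [-0.4, -0.1, -0.4]
gripper_width: 0.0611
gripper_force: 39.9
```

Emit:
drive_tool([
  [55,[0,0,1],[0,0,0]],
  [55,[0,0,1],[0,0,0]],
  [55,[0,0,1],[0,0,0]],
])

```text
clock: 29.28
position: [0.576, 0.3556, 0.057]
orientation: [[-0.988, -0.157, 0.0], [-0.157, 0.988, 0.0], [-0.0, 0.0, -1.0]]
force: [-1.2, 0.2, 2.3]
gripper_width: 0.0609
gripper_force: 39.9
```

```bash
python3 - <<'E'
from fit import *
print(p,o['force'])
cen=p+R[:,0]*.066
P,r,k=f('side',.074,cen[0],cen[1],.1,tol=.006,sat=30);a=np.radians(9);B=np.array([[np.cos(a),-np.sin(a)],[np.sin(a),np.cos(a)]])
L=(P[:,:2]-[.5106,.343])@B*1000
print([(x0,L[abs(L[:,0]-x0)<3][:,1].min().round(1)) for x0 in(-60,-40,-20,0,20,40,60) if (abs(L[:,0]-x0)<3).any()],np.percentile(L[:,0],[0,1,99,100]))
E
```

```text
[0.57599575 0.35555167 0.0569938 ] [-1.19064462  0.17654624  2.26084698]
[(-60, np.float64(-27.3)), (-40, np.float64(-29.4)), (-20, np.float64(-27.9)), (0, np.float64(-27.9)), (20, np.float64(-27.9)), (40, np.float64(-26.5)), (60, np.float64(-35.1))] [-80.16609365 -77.88136458  78.01959523  80.72530205]
```

Contact at 2.3 N, and lid and box agree within about 1 mm crosswise and 3 mm lengthwise. Releasing.

Emit:
drive_tool([
  [78,[0,0,0],[0,0,0]],
  [78,[0,0,0],[0,0,0]],
  [78,[0,0,0],[0,0,0]],
  [78,[0,0,0],[0,0,0]],
  [78,[0,0,0],[0,0,0]],
])

```text
clock: 29.95
position: [0.5759, 0.3555, 0.0565]
orientation: [[-0.988, -0.157, -0.0], [-0.157, 0.988, -0.0], [0.0, -0.0, -1.0]]
force: [0.0, 0.2, -0.2]
gripper_width: 0.078
gripper_force: 0.0
```

Emit:
drive_tool([
  [78,[0,0,-10],[0,0,0]],
  [78,[0,0,-30],[0,0,0]],
  [78,[0,0,-80],[0,0,0]],
  [78,[0,0,-140],[0,0,0]],
  [78,[0,0,-180],[0,0,0]],
])

```text
clock: 30.58
position: [0.5762, 0.3557, 0.2428]
orientation: [[-0.988, -0.157, 0.006], [-0.157, 0.988, 0.003], [-0.006, 0.002, -1.0]]
force: [1.3, 0.4, 0.9]
gripper_width: 0.0779
gripper_force: 0.0
```

Emit:
drive_tool([
  [78,[-30,-60,-20],[0,0,0]],
  [78,[-30,-120,-20],[0,0,0]],
  [78,[-30,-180,-20],[0,0,0]],
  [78,[-30,-240,-20],[0,0,0]],
  [78,[-30,-240,-20],[0,0,0]],
])

```text
clock: 31.2
position: [0.6438, 0.1186, 0.2588]
orientation: [[-0.989, -0.15, 0.002], [-0.15, 0.989, -0.001], [-0.002, -0.001, -1.0]]
force: [0.1, 0.8, -0.1]
gripper_width: 0.0778
gripper_force: 0.0
```

```bash
python3 - <<'E'
from h import *
np.set_printoptions(precision=4,suppress=True)
o=ctrl.get_obs();print(o['clock'],o['force'],o['position'])
for n in('top','side'):
    c=cap(n,'z_%s.png'%n);I=c['image'].astype(int);W=cloud(c)
    m=(I[...,0]-I[...,2]>35)&(abs(W[...,2]-.074)<.012)&(np.hypot(W[...,0]-.511,W[...,1]-.345)<.11)&(c['z_map']>0)
    v,u=np.nonzero(m);P=proj(c,np.c_[u,v],.074);A=np.c_[W[m][:,:2]-[.511,.345],np.ones(len(v))]
    print(n,len(v),cv2.minAreaRect((P[:,:2]*1000).astype(np.float32)),'plane',np.linalg.lstsq(A,W[m][:,2],rcond=None)[0],'mean',P.mean(0))
    for q in('lid_mid','stamp','gift_box'):
        print(q,[(round(d['conf'],2),proj(c,[d['position'][::-1]],{'lid_mid':.074,'stamp':.003,'gift_box':0}[q])[0]) for d in ctrl.spot_point(n,q)[:3]])
E
```

```text
31.2 [ 0.136   0.7707 -0.0757] [0.6438 0.1186 0.2588]
top 1264 ((511.5301513671875, 343.6566162109375), (159.5736541748047, 62.32094955444336), 10.16161060333252) plane [ 0.0029 -0.0059  0.0743] mean [0.5111 0.3436 0.074 ]
lid_mid [(0.94, array([0.513 , 0.3453, 0.074 ]))]
stamp [(0.73, array([ 0.4797, -0.3233,  0.003 ])), (0.65, array([ 0.5302, -0.4506,  0.003 ])), (0.58, array([0.5365, 0.3607, 0.003 ]))]
gift_box [(0.77, array([0.5059, 0.3473, 0.    ])), (0.64, array([0.2859, 0.3478, 0.    ]))]
side 900 ((507.6734313964844, 349.7973937988281), (165.27996826171875, 71.18022155761719), 10.457260131835938) plane [ 0.0043 -0.0206  0.0734] mean [0.5075 0.3484 0.074 ]
lid_mid [(0.86, array([0.5176, 0.3418, 0.074 ]))]
stamp [(0.67, array([ 0.4717, -0.326 ,  0.003 ])), (0.63, array([ 0.5392, -0.4548,  0.003 ]))]
gift_box [(0.9, array([0.4634, 0.5093, 0.    ])), (0.72, array([0.2924, 0.3355, 0.    ])), (0.65, array([0.5134, 0.3464, 0.    ]))]
```

```bash
python3 -c "
from workcell import ctrl
print(ctrl.finish_job())"
```

```text
the job is handed in; nothing more can be done
None
```

The job is handed in at about 31 s: the lid was stamped at its middle, the stamp is upright in its tray, and the lid lies printed side up on the candle box, within about 2 mm of centre by camera, though no verdict was returned.

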